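# Rock the vial sorter's seesaw gate over to the empty chute

## Robot

A 7-joint arm with a two-finger parallel gripper is mounted at the origin on the work surface. World frame = base frame: x ahead of the robot, y to its left, z up, the work surface at z = 0. Lengths are in m, angles in rad, forces in N, time in s.
With the tool pointing down it reaches from about 0.425 to 0.975 m from the base axis. Payload 16.7 kg.
Tool frame: the origin (TCP) lies on the centre line of the jaws, within the pads' length; the fingertips stand 14 mm ahead of it and the grasp point (between the pads) lies 5 mm behind it (env.finger_overhang is the x of the fingertips in the tool frame, in m); x points along the fingers, y is the direction in which the jaws open and shut, and the axes are right-handed (so a half turn about x gives the same grasp; the last joint's range is limited). The gripper opens to 85 mm and grips with 20 to 120 N. Pads are 22 mm wide; open, the fingers measure 114 mm over their backs; the gripper's body (76 mm by 85 mm) begins 54 mm behind the grasp point. The pads swing forward as they close: fully open they stand 13 mm farther back than shut.
Start: joints at [-1.347, 0.426, 0.074, 1.606, -0.034, 1.111, -0.067], TCP at [0.246, 0.629, 0.245] pointing down, gripper open.
Joint ranges: [-2.85, 2.85], [-0.5, 2.14], [-1.23, 1.37], [0.21, 2.46], [-1.02, 4.16], [0.16, 2.05], [-2.73, 2.73]. Speed limits (rad/s): [1.89, 1.89, 2.39, 2.39, 3.01, 3.01, 3.01].

## Interface

Orientations are given as a unit quaternion [x, y, z, w].
In Python, from workcell import env, camera gives the robot as it stands.
- The arm moves only by the tool step_arm, never from a script. Its argument "deltas" is a list that holds one entry, the list of rows, each a list of 7 numbers: the closure, from 0 (fully open) to 1 (shut), then the shift along the tool's x, y, z in mm, then the turn, a rotation vector about the tool's x, y, z in rad. In form: [[[jaw, dx, dy, dz, wx, wy, wz], ...]]. A call has 1 to 20 rows; each row shifts and turns the commanded pose from where the row before left it, along the tool's axes as they then stand; what a row does not reach is not made up. A row lasts 1/8 s, in which the tool goes at most 62.5 mm and 10.7 degrees, less where a joint would pass 70% of its speed; a pose out of reach is approached as far as the arm can. A call is refused whole if a number of a shift passes 62.5 or a number of a turn 0.188, either way. A call with a gripper value outside its range is refused whole. The fingers move at their own pace and stop on an object; "squeeze" is the grip in N (left out, the last holds). Time passes only in rows, so rows that do not move let the fingers close. It gives the time, the measured TCP pose, the force and the opening at its end, in the units of the state.
- env.sense(): the state, without advancing time (a new reading comes with each control period).
- camera(name): name is "scene" or "side" or "wrist"; returns a dict with "frame" (384x512x3 uint8, red, green, blue), "fx", "fy", "cx", "cy" (pixels), "cam_to_world" (4x4, takes a point from camera to world coordinates). Camera axes: x right, y down, z forward; pixel columns grow to the right and rows downward; lengths in m; the calibration is good to about 2 mm. The wrist camera is an equidistant fisheye: a pixel r from the principal point sees the ray r / f radians off the axis. A picture is of the moment at which its call begins. There is no depth.
- env.hand_in(): hands the job in, once; it reports no verdict.
The state is a dict: "clock": time; "qpos": joint angles; "joint_velocities": joint speeds; "joint_torque": joint torques, N m; "position": TCP position; "ee_rot": TCP orientation; "wrist_force": force on the tool from outside, world axes, zero at the start; "moment": the same for the moment, N m; "width": finger opening in m.
Only numpy, scipy, OpenCV 4.12 (cv2) and the standard library are available. Lean on these libraries where they do the work, as an engineer would, in place of code of your own. Each camera call takes 0.05 s, during which the arm holds its last target.

## Task

One chute of the vial sorter is full and shut off by its shutter plate, and two vials wait against the plate on the seesaw gate. Push the catch tray along its guides until it is fully home under the mouth of the empty chute, then press the raised end of the gate all the way down by the paddle on its side, so that the two waiting vials roll down the empty chute into the tray; leave the tray home and the gate tipped. Use only the outside of the fingers: pinch or lift nothing, do not touch the vials, and leave the other things on the bench as they are.

Things in the scene. Friction and masses are not known exactly. Their poses are not given: they have to be found in the camera images.
- sorter: The sorter's fixed frame on a 3 mm base plate, 100 x 450 mm. Origin: on the bench, straight under the gate's pivot; z up. Along its y: full chute (+83 to +140 mm, 51 mm high, shut by an upright plate 78 mm high at +85), gate (-80 to +80), empty chute (-82 to -130, 48 mm high), then the tray between two guides 10 mm high and 69 mm apart that end at -285. Channels are 55 mm wide. Loose things stand about 100 mm to both sides.
- pivot (a point): The gate's pivot, 50 mm above the sorter's origin; the axis runs along x between two posts at x = +-37 mm, 59 mm high.
- gate (a joint): The seesaw gate, a grey trough 160 mm long and 58 mm wide with 15 mm high side walls, open at both ends. 0 = tipped to the full chute (start: its -y end is raised); 0.35 rad = fully tipped to the empty chute, against a stop. The pivot is a little stiff (about 0.04 N m): it stays where it is left.
- paddle (a point): Middle of the top of the paddle at the gate's raised (-y) end: a flat grey tab 36 (x) x 34 (y) mm, 5 mm thick, on the gate's +x side, away from the robot. At the start 61.5 mm up, sloping 10 degrees, at sorter x +47, y -62 mm; fully pressed about 40 mm up. 1 to 2 N move it; free space below. A like paddle, low at the start, is at the other end.
- tray (a joint): How far the white catch tray is pulled out from home, in m: 0 = home against its stop, starts at 0.045 to 0.085. Friction about 2 N; it stays where it is left.
- tray_face (a point): Middle of the outer face of the tray's end wall (the one away from the gate), 22 mm up. The axes are the sorter's: pushing this face along +y drives the tray home, where the face stands at sorter y = -199 mm. The wall is 66 mm wide (x) and 4 mm thick and reaches from 4 to 39 mm up. The tray is 81 mm long in y; its floor slopes down to this wall.
- vial_a: First waiting vial, lying on the gate at its low end against the shutter plate of the full chute: amber, black cap, 22 mm diameter, 48 mm long, about 20 g. Origin in its middle; it lies along its x axis and rolls along the sorter's y.
- vial_b: Second waiting vial, just like the first, lying beside it nearer the pivot. Origin in its middle.
- chute_vial_a: One of the two like vials in the full chute (the lower one), which stay there. Origin in its middle.
- chute_vial_b: The other vial in the full chute (the upper one), which stays there. Origin in its middle.
- spare_vial: Bystander: a like vial standing upright on the bench beside the gate, 22 mm diameter, 48 mm high. Origin: centre of its underside.
- jar: Bystander: glass jar with lid, 52 mm diameter, 65 mm high, beside the tray. Origin: centre of its underside.
- petri: Bystander: covered dish, 92 mm diameter, 16 mm high, on the robot's side of the sorter. Origin: centre of its underside.
- tweezers: Bystander: steel tweezers 115 mm long along y, 8 mm high. Origin: centre of the underside.
- well_plate: Bystander: clear multi-well plate 85 x 127 mm, 21 mm high. Origin: centre of its underside.
- beaker: Bystander: glass beaker, 68 mm diameter, 85 mm high. Origin: centre of its underside.
- marker: Bystander: black marker pen, 135 mm long, 16 mm thick, lying on the bench. Origin: centre of its underside.

How it is judged:
On the way, in this order (a step that is already met when the one before it is completed fails the run):
1. the tray is home while the gate still leans to the full chute (value of joint tray below 0.005 m and value of joint gate below 0.08 rad), for 0.2 s.
2. the gate is tipped fully over to the empty chute (value of joint gate above 0.3 rad), for 0.2 s.
At the end, for the whole second after the job is handed in: Both waiting vials lie at rest in the catch tray (slower than 30 mm/s), the tray is within 8 mm of home, the gate is tipped to the empty chute (over 0.28 of 0.35 rad), and the two vials of the full chute are within 15 mm of where they were (y of vial_a in the frame of tray_face between 0.006 and 0.075 m and x of vial_a in the frame of tray_face between -0.03 and 0.03 m and height (world z) of each of vial_a, vial_b below 0.035 m and linear speed of each of vial_a, vial_b below 0.03 m/s and y of vial_b in the frame of tray_face between 0.006 and 0.075 m and x of vial_b in the frame of tray_face between -0.03 and 0.03 m and value of joint tray below 0.008 m and value of joint gate above 0.28 rad and distance of each of chute_vial_a, chute_vial_b from where it was at the start of the episode below 0.015 m); the robot touches nothing.
It fails at once if a vial is touched by the robot (contact force between any of the arm, the fingers and chute_vial_a above 1 N or contact force between any of the arm, the fingers and chute_vial_b above 1 N or contact force between any of the arm, the fingers and vial_a above 1 N or contact force between any of the arm, the fingers and vial_b above 1 N).
It fails at once if a vial is lifted (its middle over 100 mm up) (height (world z) of any of chute_vial_a, chute_vial_b, vial_a, vial_b above 0.1 m).
It fails at once if another thing on the bench is moved by more than 25 mm (distance of any of well_plate, spare_vial, jar, petri, tweezers, beaker, marker from where it was at the start of the episode above 0.025 m).
It also fails if it takes over 43 s, if anything falls off the work surface, if the arm or the gripper's body presses on something with over 40 N, if the wrist force passes 120 N, or if a joint passes its speed limit or range.

## Working session

There is one attempt and no reset: what is moved stays moved. The work goes in short steps, Python scripts to look and compute and a tool call to move; the robot and the scene stay as the last step left them, time stands still between calls to the robot, and variables do not carry over. Pictures are saved under pics/ and viewed, and the job is handed in when it is done.

Besides the shell and the picture viewer there is one more tool, called after ">>>" by a JSON object that holds its "api" and its "payload", one argument or row to a line. step_arm: Moves the arm, as the interface text tells. Its arguments: {"type":"object","properties":{"deltas":{"type":"array"},"squeeze":{"type":"number"}},"required":["deltas"]}

```bash
mkdir -p pics; ls
python3 - <<'E'
from workcell import env, camera
import cv2, numpy as np
for n in ["scene","side","wrist"]:
    c=camera(n); cv2.imwrite(f"pics/{n}0.png",cv2.cvtColor(c["frame"],cv2.COLOR_RGB2BGR))
    print(n,c["fx"],c["fy"],c["cx"],c["cy"]); print(np.round(c["cam_to_world"],4).tolist())
s=env.sense()
for k in s: print(k,np.round(s[k],4))
print(env.finger_overhang)
E
```

```text
pics
scene 498.78164484437104 498.78164484437104 251.9204217134093 193.4942750904359
[[0.6095, 0.4641, -0.6428, 1.552], [0.7928, -0.3527, 0.4971, -0.7516], [0.004, -0.8125, -0.5829, 0.9745], [0.0, 0.0, 0.0, 1.0]]
side 371.7009869668318 371.7009869668318 254.42032259329815 191.182400183792
[[0.8721, -0.2946, 0.3907, 0.0034], [-0.489, -0.5517, 0.6756, -1.0131], [0.0165, -0.7802, -0.6253, 1.0011], [0.0, 0.0, 0.0, 1.0]]
wrist 297.3186396354542 297.3186396354542 259.2674804630069 193.50954698442536
[[0.3649, 0.8897, 0.2744, 0.1766], [0.931, -0.3484, -0.1086, 0.6548], [-0.001, 0.2951, -0.9555, 0.3733], [0.0, 0.0, 0.0, 1.0]]
clock 0.15
qpos [-1.3475  0.4266  0.0738  1.6064 -0.0341  1.1108 -0.0671]
joint_velocities [ 0.0008 -0.0012  0.0012 -0.0022 -0.     -0.0014  0.001 ]
joint_torque [ 3.80000e-03 -9.50317e+01  3.76380e+00 -4.63762e+01  1.94000e-02
  7.90000e-03 -0.00000e+00]
position [0.2457 0.6284 0.2448]
ee_rot [ 0.1307  0.6949 -0.1314  0.6948]
wrist_force [0.2798 0.5337 0.1209]
moment [ 0.0007 -0.0101 -0.0084]
width 0.0857
0.014
```

View pics/scene0.png

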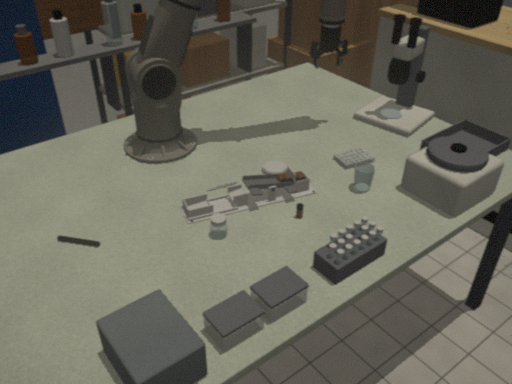

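View pics/side0.png

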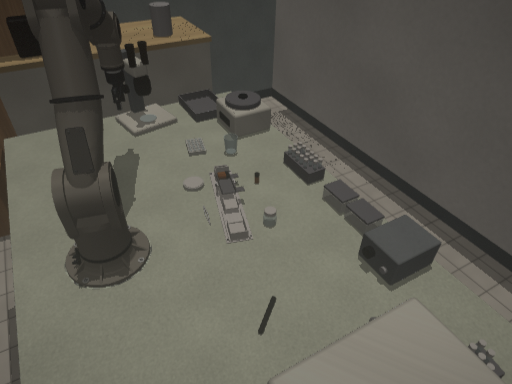

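View pics/wrist0.png

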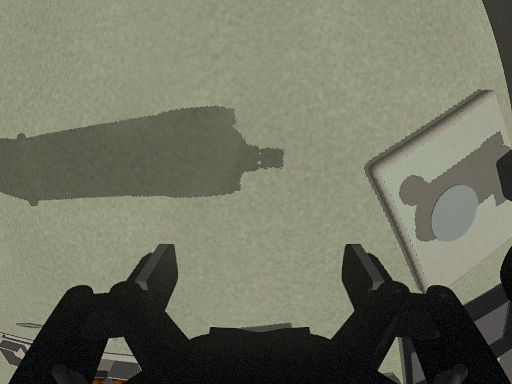

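The sorter is at about (250,195) in the scene view and (230,200) in the side view. The tray is at the left/near end and the jar is beside it. I'll enlarge both.

Run:
```python
import cv2
a=cv2.imread("pics/scene0.png")[135:245,170:400]; cv2.imwrite("pics/sc_z.png",cv2.resize(a,None,fx=3.4,fy=3.4,interpolation=cv2.INTER_CUBIC))
a=cv2.imread("pics/side0.png")[130:250,170:290]; cv2.imwrite("pics/si_z.png",cv2.resize(a,None,fx=5,fy=5,interpolation=cv2.INTER_CUBIC))
```

```text
(no output)
```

View pics/sc_z.png

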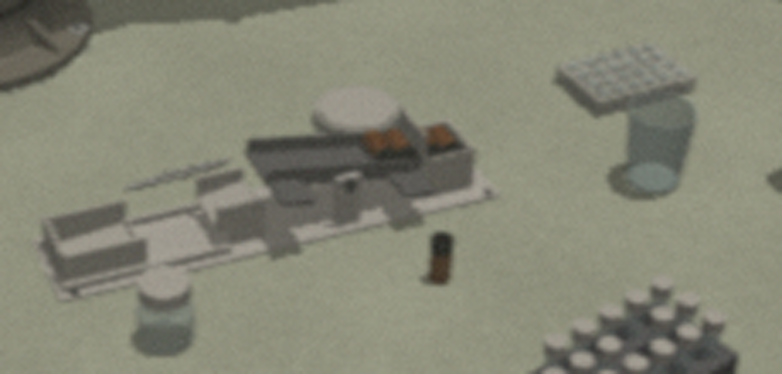

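View pics/si_z.png

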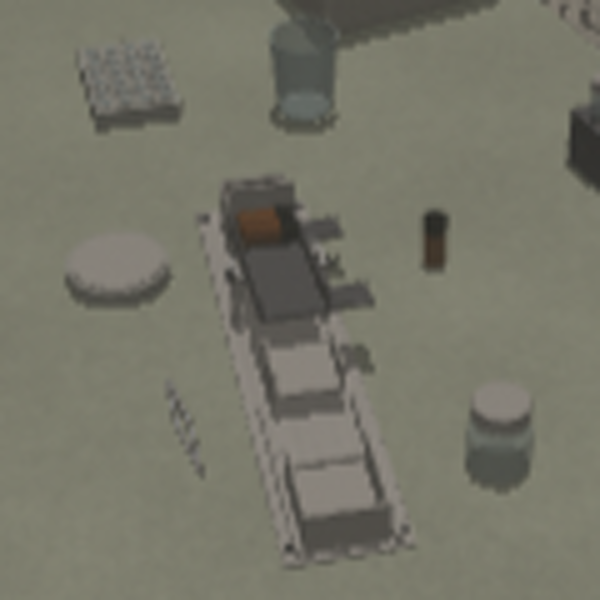

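```bash
cat > h.py <<'E'
import numpy as np
C={"scene":((498.7816,251.9204,193.4943),[[0.6095,0.4641,-0.6428,1.552],[0.7928,-0.3527,0.4971,-0.7516],[0.004,-0.8125,-0.5829,0.9745]]),
"side":((371.701,254.4203,191.1824),[[0.8721,-0.2946,0.3907,0.0034],[-0.489,-0.5517,0.6756,-1.0131],[0.0165,-0.7802,-0.6253,1.0011]])}
def hit(n,u,v,z):
    (f,cx,cy),T=C[n];T=np.array(T);d=T[:,:3]@[(u-cx)/f,(v-cy)/f,1];o=T[:,3]
    return o+d*(z-o[2])/d[2]
def sc(u,v,z): return hit("scene",170+u/3.4-.35,135+v/3.4-.35,z)
def si(u,v,z): return hit("side",170+u/5-.4,130+v/5-.4,z)
E
python3 - <<'E'
from h import *
np.set_printoptions(precision=4,suppress=True)
print("plate sc: near-tray,far-tray?,right",sc(65,299,.003),sc(42,240,.003),sc(497,196,.003))
print("plate si: BL,BR,TL",si(287,568,.003),si(414,546,.003),si(200,215,.003))
print("paddle sc",sc(294,192,.0615),"si",si(353,296,.0615))
print("tray face top corners sc",sc(43,220,.039),sc(62,257,.039),"si",si(299,515,.039),si(392,506,.039))
print("jar top",sc(164,285,.065),si(500,405,.065)," vial top",sc(441,243,.048),si(435,220,.048))
print("petri",sc(358,105,.016),si(118,260,.016),"beaker", sc(657,115,.085),si(302,42,.085))
E
```

```text
plate sc: near-tray,far-tray?,right [ 0.4849 -0.1723  0.003 ] [ 0.3955 -0.1427  0.003 ] [0.605  0.2518 0.003 ]
plate si: BL,BR,TL [ 0.3902 -0.1523  0.003 ] [ 0.4826 -0.177   0.003 ] [0.5128 0.28   0.003 ]
paddle sc [0.543  0.0454 0.0615] si [0.547  0.0429 0.0615]
tray face top corners sc [ 0.4123 -0.1485  0.039 ] [ 0.4713 -0.1642  0.039 ] si [ 0.4069 -0.1404  0.039 ] [ 0.4707 -0.1643  0.039 ]
jar top [ 0.5881 -0.1315  0.065 ] [ 0.5815 -0.1313  0.065 ]  vial top [0.6716 0.1142 0.048 ] [0.6672 0.1191 0.048 ]
petri [0.4088 0.236  0.016 ] [0.4161 0.2353 0.016 ] beaker [0.6802 0.3843 0.085 ] [0.6718 0.3869 0.085 ]
```

```bash
cat >> h.py <<'E'
from scipy.spatial.transform import Rotation as Ro
O=np.array([.5167,.1166,0]); Y=np.array([.272,.962,0]);Y/=np.linalg.norm(Y);X=np.array([Y[1],-Y[0],0])
def S(x,y,z): return O+x*X+y*Y+np.array([0,0,z])
def inS(p): d=np.array(p)-O; return np.array([d@X,d@Y,p[2]])
def state():
    from workcell import env
    s=env.sense(); return s,np.array(s["position"]),Ro.from_quat(s["ee_rot"])
E
python3 - <<'E'
from h import *
np.set_printoptions(precision=4,suppress=True)
s,p,R=state(); print(R.as_matrix()); 
for zd in (X,-X,Y,-Y):
    xd=np.array([0,0,-1.]); Rt=Ro.from_matrix(np.array([xd,np.cross(zd,xd),zd]).T)
    print(zd,(R.inv()*Rt).as_rotvec())
for q in (S(0,-.335,.2),S(0,-.335,.03),S(0,-.215,.03),S(.05,-.062,.12)): print(q, np.hypot(*q[:2]))
print(inS([.585,-.131,0]),inS([.669,.117,0]),inS([.412,.236,0]))
E
```

```text
[[-0.0003  0.3642  0.9313]
 [-0.0009  0.9313 -0.3642]
 [-1.     -0.001   0.0001]]
[ 0.9623 -0.2721  0.    ] [-0.0973  0.      0.001 ]
[-0.9623  0.2721 -0.    ] [ 3.0443  0.0015 -0.    ]
[0.2721 0.9623 0.    ] [-1.668  -0.0008  0.0008]
[-0.2721 -0.9623 -0.    ] [1.4735 0.0008 0.0008]
[ 0.4256 -0.2058  0.2   ] 0.47268830387386224
[ 0.4256 -0.2058  0.03  ] 0.47268830387386224
[ 0.4582 -0.0903  0.03  ] 0.46701431475749106
[0.5479 0.0433 0.12  ] 0.5496558744498473
[ 0.1331 -0.2197  0.    ] [0.1464 0.0418 0.    ] [-0.1332  0.0864  0.    ]
```

>>> {"api": "step_arm", "payload": {
  "deltas": [
    [[1,0,0,0,-0.097,0,0],[1,4,-32,42,0,0,0],[1,4,-32,42,0,0,0],[1,4,-32,42,0,0,0],[1,4,-32,42,0,0,0],[1,4,-32,42,0,0,0],[1,4,-32,42,0,0,0],[1,4,-32,42,0,0,0],[1,4,-32,42,0,0,0],[1,4,-32,42,0,0,0],[1,4,-32,42,0,0,0],[1,0,0,0,0,0,0],[1,0,0,0,0,0,0]]
  ]
}}

```text
clock: 1.78
position: [0.5625, 0.2066, 0.2051]
ee_rot: [0.097, 0.701, -0.097, 0.7]
wrist_force: [-0.4, 1.3, 0.1]
width: 0.0
```

Run:
```python
from h import *
np.set_printoptions(precision=4,suppress=True)
s,p,R=state(); print(s["clock"],inS(p),np.array(s["qpos"]),R.as_matrix(),s["wrist_force"],s["width"])
```

```text
1.775 [0.0196 0.099  0.2051] [-0.6527  0.3479  0.2425  1.8319 -0.0995  0.9741  0.9267] [[-0.0006  0.2725  0.9622]
 [ 0.0001  0.9622 -0.2725]
 [-1.     -0.0001 -0.0006]] [-0.417   1.2849  0.1349] 3.676003820613998e-05
```

>>> {"api": "step_arm", "payload": {
  "deltas": [
    [[1,0,-50,-2,0,0,0],[1,0,-50,-2,0,0,0],[1,0,-50,-2,0,0,0],[1,0,-50,-2,0,0,0],[1,0,-50,-2,0,0,0],[1,0,-50,-2,0,0,0],[1,0,-50,-3,0,0,0],[1,0,-50,-3,0,0,0],[1,0,-36,-2,0,0,0],[1,0,0,0,0,0,0],[1,0,0,0,0,0,0]]
  ]
}}

```text
clock: 3.15
position: [0.4253, -0.2064, 0.2053]
ee_rot: [0.097, 0.7, -0.096, 0.7]
wrist_force: [-0.5, -0.5, -0.0]
width: -0.0002
```

Run:
```python
from h import *
import cv2
from workcell import camera
np.set_printoptions(precision=4,suppress=True)
s,p,R=state(); print(s["clock"],inS(p),np.array(s["qpos"]),R.as_matrix())
c=camera("wrist"); cv2.imwrite("pics/w1.png",c["frame"][:,:,::-1])
c=camera("side"); cv2.imwrite("pics/s1.png",cv2.resize(c["frame"][120:270,150:350,::-1],None,fx=4,fy=4,interpolation=cv2.INTER_CUBIC))
```

```text
3.15 [-0.     -0.3357  0.2053] [-0.1312  0.1427  0.4936  2.1113 -0.0862  0.9063  1.7081] [[ 0.0001  0.2706  0.9627]
 [ 0.0004  0.9627 -0.2706]
 [-1.      0.0004 -0.    ]]
```

View pics/w1.png

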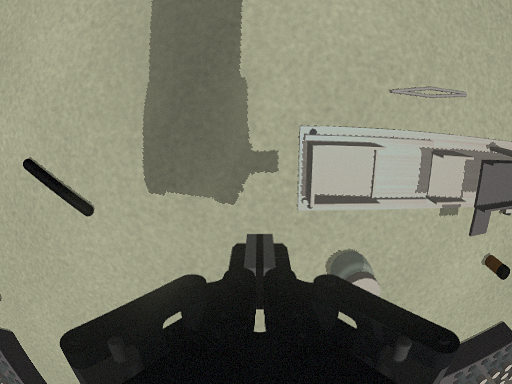

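View pics/s1.png

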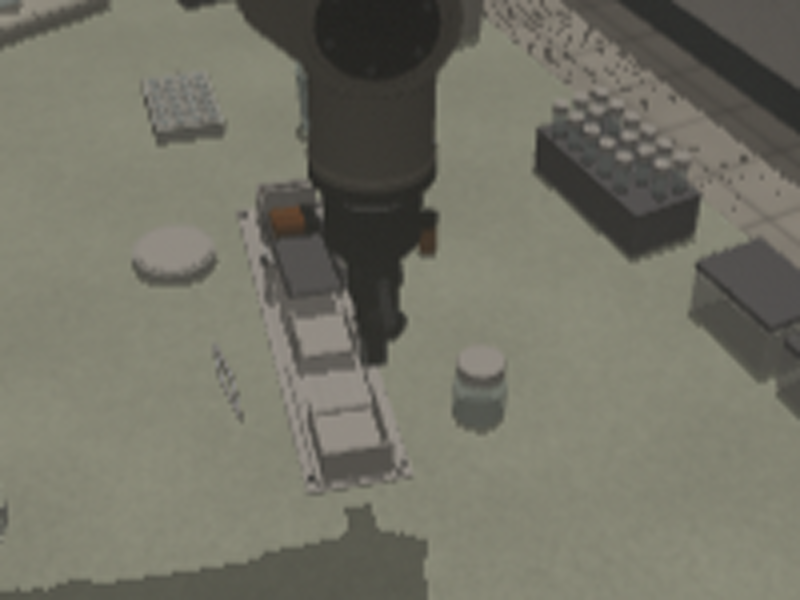

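The wrist view shows the tray at x 308–376, y 140–207. The plate's end corners are at (300,127) and (299,210), and the raised paddle is at about (482,221). I'll check these against the earlier fit.

```bash
cat >> h.py <<'E'
def wr(c,u,v,z):
    T=np.array(c["cam_to_world"]);a=np.array([u-c["cx"],v-c["cy"]]);r=np.linalg.norm(a);t=r/c["fx"]
    d=T[:3,:3]@np.array([*(a/r*np.sin(t)),np.cos(t)]);o=T[:3,3];return o+d*(z-o[2])/d[2]
E
python3 - <<'E'
from h import *
import cv2
from workcell import camera
np.set_printoptions(precision=4,suppress=True)
c=camera("wrist"); cv2.imwrite("pics/w1z.png",cv2.resize(c["frame"][110:250,290:512,::-1],None,fx=3.6,fy=3.6,interpolation=cv2.INTER_CUBIC))
for n,u,v,z in [("plate",300,127,.003),("plate",299,210,.003),("trayL",307,142,.039),("trayR",309,206,.039),("paddle",482,221,.0615)]:
    print(n,inS(wr(c,u,v,z)))
E
```

```text
plate [-0.0495 -0.291   0.003 ]
plate [ 0.0486 -0.2888  0.003 ]
trayL [-0.0372 -0.2885  0.039 ]
trayR [ 0.0308 -0.2834  0.039 ]
paddle [ 0.0453 -0.0601  0.0615]
```

View pics/w1z.png

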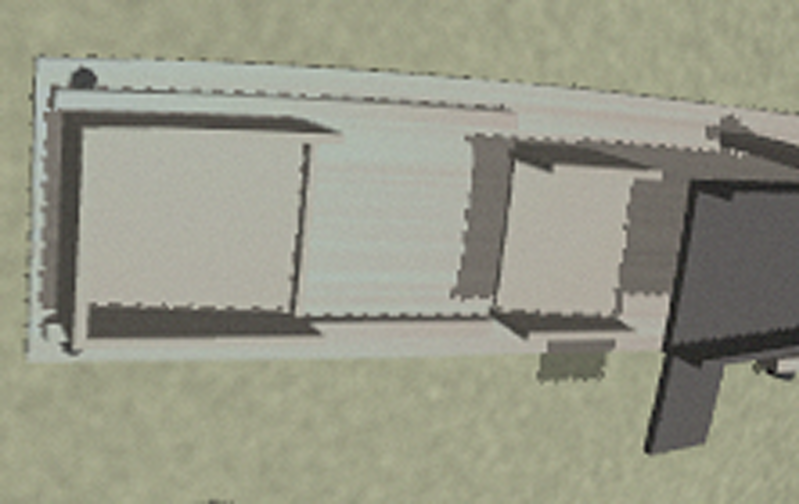

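>>> {"api": "step_arm", "payload": {
  "deltas": [
    [[1,40,0,0,0,0,0],[1,50,0,0,0,0,0],[1,45,0,0,0,0,0],[1,25,0,0,0,0,0],[1,9,0,0,0,0,0],[1,0,0,0,0,0,0],[1,0,15,0,0,0,0],[1,0,10,0,0,0,0],[1,0,8,0,0,0,0],[1,0,8,0,0,0,0],[1,0,8,0,0,0,0],[1,0,8,0,0,0,0],[1,0,0,0,0,0,0]]
  ]
}}

```text
clock: 4.92
position: [0.4405, -0.1523, 0.0363]
ee_rot: [0.097, 0.701, -0.097, 0.7]
wrist_force: [0.0, -0.3, -0.5]
width: 0.0002
```

```bash
cat > look.py <<'E'
from h import *
import cv2,sys
from workcell import camera
np.set_printoptions(precision=4,suppress=True)
s,p,R=state(); print(s["clock"],inS(p),"F in S",np.array(s["wrist_force"])@np.array([X,Y,[0,0,1]]).T)
t=sys.argv[1]
a=camera("side")["frame"][130:260,170:300,::-1]; b=camera("scene")["frame"][140:250,170:330,::-1]
a=cv2.resize(a,(390,390),interpolation=cv2.INTER_CUBIC);b=cv2.resize(b,(400,275),interpolation=cv2.INTER_CUBIC)
o=np.zeros((390,790,3),np.uint8);o[:,:390]=a;o[:275,390:]=b;cv2.imwrite(f"pics/{t}.png",o)
cv2.imwrite(f"pics/{t}w.png",camera("wrist")["frame"][:,:,::-1])
E
python3 look.py a1
```

```text
4.925 [-0.0002 -0.2795  0.0363] F in S [ 0.0874 -0.2892 -0.5384]
```

View pics/a1.png

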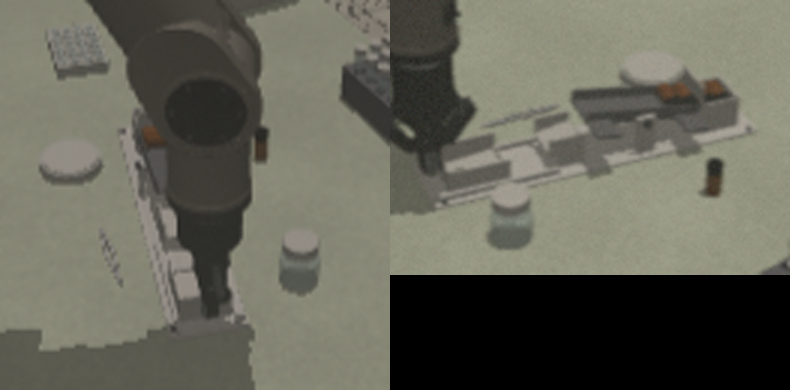

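View pics/a1w.png

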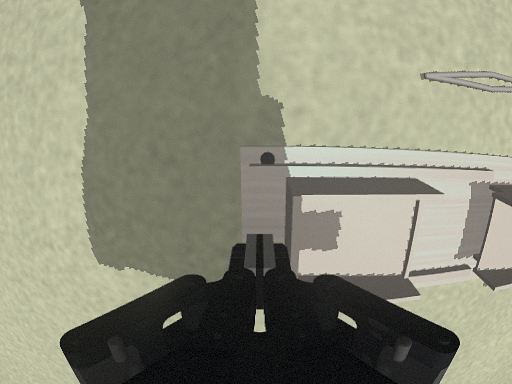

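The fingers stand just behind the tray wall (wall at column ~286 in the wrist view), centred on it. I'll go on pushing.

>>> {"api": "step_arm", "payload": {
  "deltas": [
    [[1,0,6,0,0,0,0],[1,0,6,0,0,0,0],[1,0,6,0,0,0,0],[1,0,6,0,0,0,0],[1,0,6,0,0,0,0],[1,0,6,0,0,0,0],[1,0,6,0,0,0,0],[1,0,6,0,0,0,0],[1,0,4,0,0,0,0],[1,0,3,0,0,0,0],[1,0,0,0,0,0,0]]
  ]
}}

```text
clock: 6.45
position: [0.4556, -0.0998, 0.0364]
ee_rot: [0.097, 0.7, -0.097, 0.701]
wrist_force: [0.2, -0.1, 0.9]
width: -0.0
```

```bash
python3 look.py a2
```

```text
6.45 [ 0.0001 -0.2248  0.0364] F in S [ 0.1999 -0.0083  0.8685]
```

View pics/a2w.png

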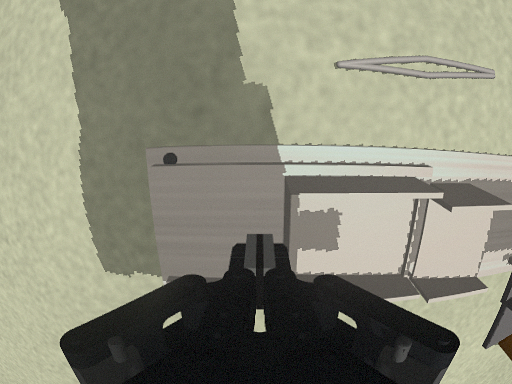

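The tray moves with the fingers and its wall keeps the same place in the wrist view. I'll close the rest in short steps and watch the force.

>>> {"api": "step_arm", "payload": {
  "deltas": [
    [[1,0,3,0,0,0,0],[1,0,3,0,0,0,0],[1,0,2,0,0,0,0],[1,0,2,0,0,0,0]]
  ]
}}

```text
clock: 7.1
position: [0.4582, -0.0903, 0.0364]
ee_rot: [0.097, 0.7, -0.097, 0.7]
wrist_force: [0.9, -2.9, 1.5]
width: 0.0002
```

>>> {"api": "step_arm", "payload": {
  "deltas": [
    [[1,0,2,0,0,0,0],[1,0,1,0,0,0,0]]
  ]
}}

```text
clock: 7.35
position: [0.4587, -0.0882, 0.0363]
ee_rot: [0.097, 0.7, -0.098, 0.7]
wrist_force: [-1.8, -11.4, 4.0]
width: -0.0001
```

```bash
python3 look.py a3
```

```text
7.35 [-0.0001 -0.2129  0.0363] F in S [  1.3894 -11.4693   4.0197]
```

View pics/a3w.png

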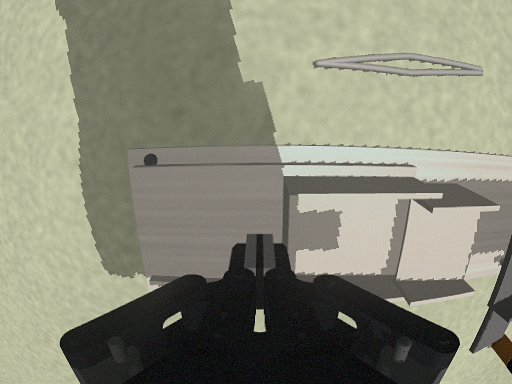

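Stop reached: the force rose to 11 N at the expected y. Next I back off, rise and go over the paddle.

>>> {"api": "step_arm", "payload": {
  "deltas": [
    [[1,0,-15,0,0,0,0],[1,0,-10,0,0,0,0],[1,-40,0,0,0,0,0],[1,-50,0,0,0,0,0],[1,-20,0,0,0,0,0],[1,0,20,10,0,0,0],[1,0,40,10,0,0,0],[1,0,40,10,0,0,0],[1,0,40,10,0,0,0],[1,0,33,10,0,0,0],[1,0,0,0,0,0,0],[1,0,0,0,0,0,0]]
  ]
}}

```text
clock: 9.0
position: [0.5468, 0.041, 0.1454]
ee_rot: [0.097, 0.701, -0.098, 0.7]
wrist_force: [0.3, -0.6, -0.0]
width: -0.0001
```

```bash
python3 look.py a4
```

```text
9.0 [ 0.0495 -0.0646  0.1454] F in S [ 0.3959 -0.4696 -0.0441]
```

View pics/a4w.png

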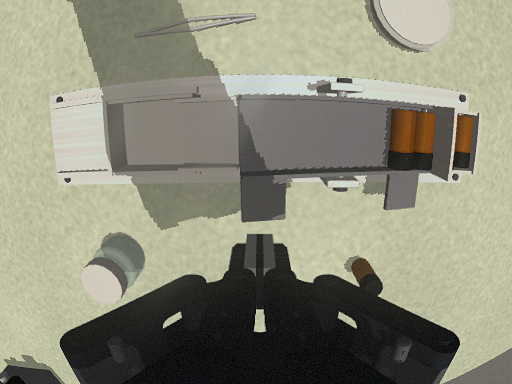

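View pics/a4.png

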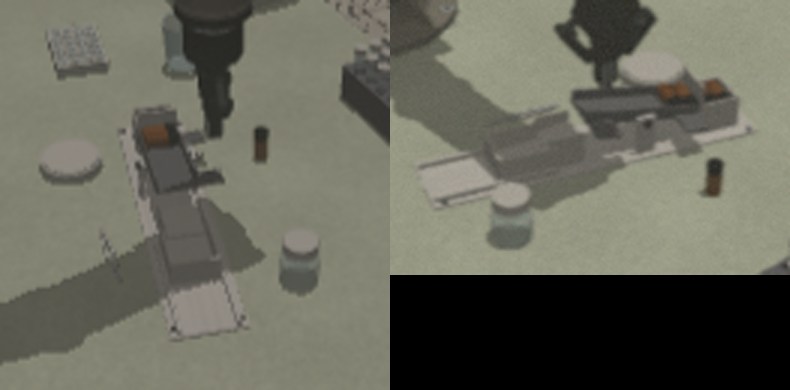

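The tray is now against the chute. The paddle is at about (241–286, 175–221) in the wrist view, and both vials and the gate are unmoved. I'll check where the paddle is.

Run:
```python
from h import *
from workcell import camera
np.set_printoptions(precision=4,suppress=True)
c=camera("wrist")
for n,u,v,z in [("p outer -y",242,221,.0645),("p outer +y",286,220,.0585),("p root",241,176,.0645),("jar-side tray face L",108,102,.039),("R",108,171,.039)]: print(n,inS(wr(c,u,v,z)))
```

```text
p outer -y [ 0.0625 -0.0791  0.0645]
p outer +y [ 0.0642 -0.0449  0.0585]
p root [ 0.0271 -0.0791  0.0645]
jar-side tray face L [-0.0335 -0.1946  0.039 ]
R [ 0.0271 -0.2003  0.039 ]
```

>>> {"api": "step_arm", "payload": {
  "deltas": [
    [[1,25,0,0,0,0,0],[1,25,0,0,0,0,0],[1,12,0,0,0,0,0],[1,3,0,0,0,0,0],[1,3,0,0,0,0,0],[1,3,0,0,0,0,0],[1,3,0,0,0,0,0],[1,3,0,0,0,0,0],[1,3,0,0,0,0,0],[1,3,0,0,0,0,0],[1,2,0,0,0,0,0],[1,2,0,0,0,0,0]]
  ]
}}

```text
clock: 10.7
position: [0.5473, 0.0414, 0.0592]
ee_rot: [0.097, 0.7, -0.097, 0.7]
wrist_force: [1.1, 0.3, 1.2]
width: -0.0
```

>>> {"api": "step_arm", "payload": {
  "deltas": [
    [[1,1,0,0,0,0,0],[1,1,0,0,0,0,0]]
  ]
}}

```text
clock: 10.95
position: [0.5472, 0.0414, 0.0572]
ee_rot: [0.097, 0.7, -0.097, 0.7]
wrist_force: [-0.4, 0.3, 0.7]
width: -0.0
```

```bash
python3 look.py a5
```

```text
10.95 [ 0.0499 -0.0641  0.0572] F in S [-0.4638  0.1956  0.7389]
```

View pics/a5w.png

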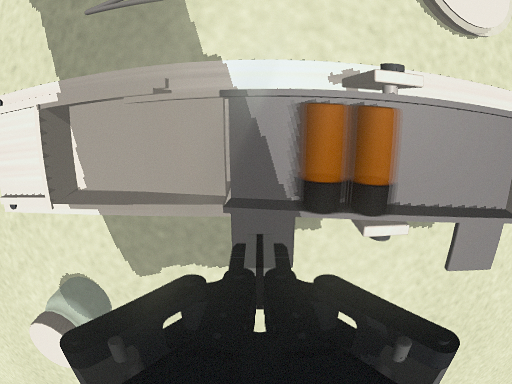

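View pics/a5.png

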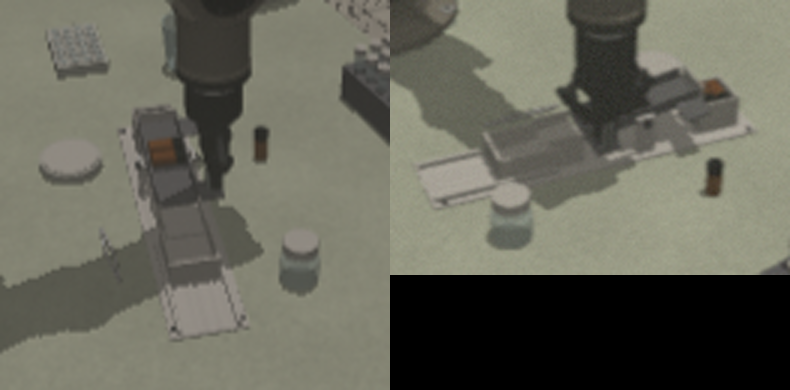

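The gate has gone past level and the vials are rolling (at columns 303–395 in the wrist view). I'll press on to the stop.

>>> {"api": "step_arm", "payload": {
  "deltas": [
    [[1,1,0,0,0,0,0],[1,1,0,0,0,0,0]]
  ]
}}

```text
clock: 11.35
position: [0.5474, 0.0414, 0.0557]
ee_rot: [0.097, 0.7, -0.097, 0.7]
wrist_force: [-4.7, 1.1, 20.1]
width: 0.0002
```

>>> {"api": "step_arm", "payload": {
  "deltas": [
    [[1,1,0,0,0,0,0],[1,0,0,0,0,0,0]]
  ]
}}

```text
clock: 11.6
position: [0.5475, 0.0415, 0.0554]
ee_rot: [0.098, 0.7, -0.097, 0.7]
wrist_force: [-8.6, 1.2, 28.6]
width: 0.0001
```

>>> {"api": "step_arm", "payload": {
  "deltas": [
    [[1,1,0,0,0,0,0],[1,0,0,0,0,0,0]]
  ]
}}

```text
clock: 11.85
position: [0.5476, 0.0416, 0.055]
ee_rot: [0.098, 0.7, -0.097, 0.701]
wrist_force: [-11.8, 1.2, 41.6]
width: 0.0001
```

The gate is at its stop (force rising, no more travel). I'll lift straight off and look.

>>> {"api": "step_arm", "payload": {
  "deltas": [
    [[1,-4,0,0,0,0,0],[1,-15,0,0,0,0,0],[1,-40,0,0,0,0,0],[1,-40,0,20,0,0,0],[1,-30,0,40,0,0,0],[1,0,0,40,0,0,0],[1,0,0,0,0,0,0],[1,0,0,0,0,0,0],[1,0,0,0,0,0,0],[1,0,0,0,0,0,0]]
  ]
}}

```text
clock: 13.1
position: [0.643, 0.0144, 0.1824]
ee_rot: [0.097, 0.7, -0.097, 0.7]
wrist_force: [-0.4, 0.1, -0.4]
width: 0.0003
```

```bash
python3 look.py a6
```

```text
13.1 [ 0.1494 -0.064   0.1824] F in S [-0.4512  0.0065 -0.3889]
```

View pics/a6w.png

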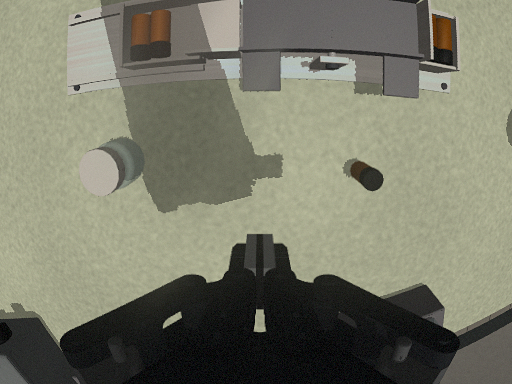

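View pics/a6.png

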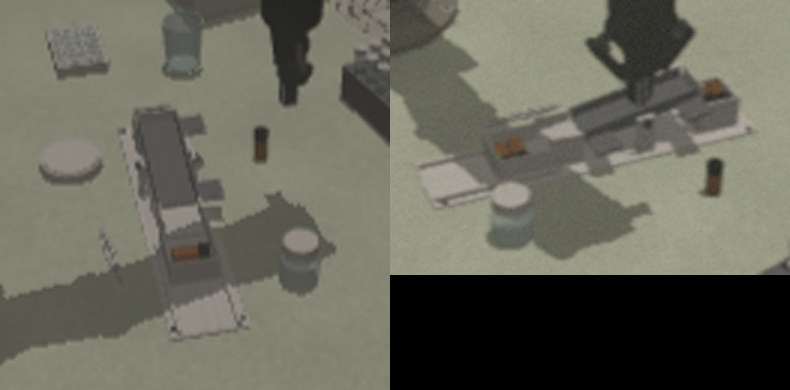

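Both vials lie in the tray, at about (140–160, 35) in the wrist view. The gate leans to the empty chute, and the full chute's vials are still in place. One last check on rest, tray and gate.

Run:
```python
from h import *
import cv2
from workcell import camera
np.set_printoptions(precision=4,suppress=True)
c=camera("wrist");a=c["frame"].astype(int);b=None
b=camera("wrist")["frame"].astype(int)
for f in (a,b):
    m=((f[...,0]>f[...,2]+50)&(np.indices(f.shape[:2])[1]<220)).astype(np.uint8)
    n,l,st,ce=cv2.connectedComponentsWithStats(m); print([(st[i].tolist(),ce[i]) for i in range(1,n) if st[i][4]>50])
print("max diff tray area",abs(a-b)[:70,110:200].max())
for n,u,v,z in [("low paddle outer",242,90,.036),("",280,90,.043),("high paddle",384,96,.062),("",418,97,.068),("tray face top R",121,65,.039),("vials",140,35,.02),("vials",160,35,.02)]: print(n,inS(wr(c,u,v,z)))
```

```text
[([151, 10, 17, 32, 452], array([158.5088,  24.8186])), ([132, 14, 17, 31, 423], array([139.0733,  28.3381]))]
[([151, 10, 17, 32, 446], array([158.5224,  24.926 ])), ([132, 14, 17, 31, 425], array([139.0729,  28.2094]))]
max diff tray area 34
low paddle outer [ 0.062  -0.0804  0.036 ]
 [ 0.0624 -0.0464  0.043 ]
high paddle [0.0635 0.0441 0.062 ]
 [0.0613 0.0758 0.068 ]
tray face top R [ 0.0301 -0.1977  0.039 ]
vials [-0.0027 -0.1855  0.02  ]
vials [ 0.0002 -0.1635  0.02  ]
```

```bash
python3 -c "
from workcell import env
print(env.hand_in())"
```

```text
the job is handed in; nothing more can be done
None
```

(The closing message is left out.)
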